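# Set out a pH calibration

### The job

Set out the pH meter's calibration, as seen from the robot: in the pale blue tray's row of three rings stand the yellow-capped buffer in the middle, between the red-capped buffer in the end ring on the magnetic stirrer's side and the blue-capped buffer in the other end ring, and stand the empty steel rinse beaker in the ring behind the yellow one. Stand the green-lidded sample pot on top of the stirrer, in the middle of its round plate. Leave everything upright, knock nothing over, and leave the amber dropper bottle and the blue tape roll where they are.

Things in the scene. Friction and masses are not known exactly. Their poses are not given: they have to be found in the camera images.
- red_buffer_center (a point): red buffer: an upright white plastic bottle, 48 mm in diameter and 82 mm tall in all, with a red screw cap (43 mm in diameter, the top 18 mm) and a red label; about 110 g. The point is the bottle's centre, 41 mm above its base; z up its axis.
- yellow_buffer_center (a point): yellow buffer: an upright white plastic bottle, 48 mm in diameter and 82 mm tall in all, with a yellow screw cap (43 mm in diameter, the top 18 mm) and a yellow label; about 110 g. The point is the bottle's centre, 41 mm above its base; z up its axis.
- blue_buffer_center (a point): blue buffer: an upright white plastic bottle, 48 mm in diameter and 82 mm tall in all, with a blue screw cap (43 mm in diameter, the top 18 mm) and a blue label; about 110 g. The point is the bottle's centre, 41 mm above its base; z up its axis.
- rinse_beaker_center (a point): rinse beaker: a small open stainless-steel beaker, empty, standing mouth up, 51 mm in diameter outside, 72 mm tall, wall 2 mm; about 90 g. The point is its centre, 36 mm above its base; z up its axis.
- sample_pot_center (a point): sample pot: a white plastic pot, 47 mm in diameter at the base and 50 mm under the lid, with a green screw lid 52 mm in diameter (the top 13 mm), 68 mm tall in all; about 90 g. The point is its centre, 34 mm above its base; z up its axis.
- tray: fixed pale blue drip tray, 190 (its x) by 260 mm (its y), floor 4 mm and rim 16 mm above the table. Origin: centre of its underside; x away from the robot (turned up to 15 degrees), y to the left seen from the robot, z up. Four flat dark blue rings, 62 mm wide, on its floor: a row of three nearer the robot, centres at x -40 mm, y -80, 0, +80 mm; one behind the middle one at x +40 mm, y 0.
- stirrer: magnetic stirrer: a fixed low grey box, 165 mm (its x) by 130 mm (its y), with a control knob on the end towards the robot and a flat white round plate, 110 mm in diameter, whose top is 45 mm above the table. Origin on the table directly below the plate's centre; x points away from the robot (turned by up to 15 degrees), z up. It stands to the left or to the right of the tray.
- dropper_bottle: bystander: a loose amber dropper bottle, 36 mm in diameter, 87 mm tall, upright. Origin at the centre of its base. To be left where it is.
- tape_roll: bystander: a loose blue tape roll lying flat, 86 mm in outside diameter, 48 mm tall. Origin at the centre of its underside. To be left where it is.

How it is judged:
At the end, for the whole second after the job is handed in: Yellow in the row's middle ring, red in the end ring on the stirrer's side, blue in the other end ring, beaker in the ring behind yellow: each within 12 mm in tray x and y. Sample pot within 15 mm of the plate's centre. All standing there (height 6 mm), upright (0.1 rad), at rest, released (x of yellow_buffer_center in the frame of tray between -0.052 and -0.028 m and y of yellow_buffer_center in the frame of tray between -0.012 and 0.012 m and z of yellow_buffer_center in the frame of tray between 0.039 and 0.051 m and x of rinse_beaker_center in the frame of tray between 0.028 and 0.052 m and y of rinse_beaker_center in the frame of tray between -0.012 and 0.012 m and z of rinse_beaker_center in the frame of tray between 0.034 and 0.046 m and ((y of stirrer in the frame of tray above 0 m and x of red_buffer_center in the frame of tray between -0.052 and -0.028 m and y of red_buffer_center in the frame of tray between 0.068 and 0.092 m and z of red_buffer_center in the frame of tray between 0.039 and 0.051 m and x of blue_buffer_center in the frame of tray between -0.052 and -0.028 m and y of blue_buffer_center in the frame of tray between -0.092 and -0.068 m and z of blue_buffer_center in the frame of tray between 0.039 and 0.051 m) or (y of stirrer in the frame of tray below 0 m and x of red_buffer_center in the frame of tray between -0.052 and -0.028 m and y of red_buffer_center in the frame of tray between -0.092 and -0.068 m and z of red_buffer_center in the frame of tray between 0.039 and 0.051 m and x of blue_buffer_center in the frame of tray between -0.052 and -0.028 m and y of blue_buffer_center in the frame of tray between 0.068 and 0.092 m and z of blue_buffer_center in the frame of tray between 0.039 and 0.051 m)) and horizontal distance between sample_pot_center and stirrer below 0.015 m and z of sample_pot_center in the frame of stirrer between 0.073 and 0.085 m and angle between each of red_buffer_center, yellow_buffer_center, blue_buffer_center, rinse_beaker_center, sample_pot_center's own z axis and vertical below 0.1 rad and linear speed of each of red_buffer, yellow_buffer, blue_buffer, rinse_beaker, sample_pot below 0.02 m/s); the robot touches nothing.
It fails at once if a buffer, the rinse beaker or the sample pot is knocked over (tilted by more than 0.8 rad) (angle between any of red_buffer_center, yellow_buffer_center, blue_buffer_center, rinse_beaker_center, sample_pot_center's own z axis and vertical above 0.8 rad).
It fails at once if the dropper bottle or the tape roll is moved by more than 30 mm or tipped over (distance of any of dropper_bottle, tape_roll from where it was at the start of the episode above 0.03 m or angle between any of dropper_bottle, tape_roll's own z axis and vertical above 0.8 rad).
It also fails if it takes over 134 s, if anything falls off the work surface, if the arm or the gripper's body presses on something with over 40 N, if the wrist force passes 120 N, or if a joint passes its speed limit or range.

### The arm

A 7-joint arm with a two-finger parallel gripper is mounted at the origin on the work surface. World frame = base frame: x ahead of the robot, y to its left, z up, the work surface at z = 0. Lengths are in m, angles in rad, forces in N, time in s.
With the tool pointing down it reaches from about 0.425 to 0.95 m from the base axis. Payload 4.7 kg.
Tool frame: the origin (TCP) lies on the centre line of the jaws, within the pads' length; the fingertips stand robot.nose_length ahead of it and the grasp point (between the pads) lies 8 mm behind it (robot.nose_length is the distance from the TCP to the fingertips, in m); z points along the fingers, y is the line along which they close (so a half turn about z gives the same grasp; the last joint's range is limited). The gripper opens to 85 mm and grips with 20 to 120 N. Pads are 22 mm wide; open, the fingers measure 114 mm over their backs; the gripper's body (76 mm by 85 mm) begins 54 mm behind the grasp point. The pads swing forward as they close: fully open they stand 13 mm farther back than shut.
Start: joints at [-0.029, 0.469, -0.049, 1.532, 0.024, 1.141, -0.082], TCP at [0.675, 0, 0.242] pointing down, gripper open.
Joint ranges: [-2.59, 2.59], [-0.33, 1.99], [-1.39, 1.29], [0.1, 2.45], [-1.04, 4.18], [0.21, 1.99], [-2.66, 2.66]. Speed limits (rad/s): [2.57, 2.57, 3.14, 3.14, 3.14, 3.14, 3.14].

### API

Orientations are given as [roll, pitch, yaw] about the fixed x, y, z axes, in that order (R = Rz(yaw) Ry(pitch) Rx(roll)).
In Python, from plant import robot gives the robot as it stands. Calls block until the motion is done:
- robot.goto(position, orientation): joint-space move of the TCP to a pose.
- robot.move_straight(position, vel=0.15, attitude=None, contact_N=None): straight line of the TCP; attitude=None keeps the orientation; vel is the mean speed in m/s. With contact_N (N) it stops when the force on the tool has changed by that much, and returns True; else False.
- robot.move_joints(angles): joint-space move.
- robot.grip(opening, strength=None): opening from 0.0 (shut) to 1.0 (fully open); strength is the grip in N (None keeps the last); returns when the fingers have stopped.
- robot.sleep(seconds).
- robot.inverse_kinematics(position, orientation): joint angles nearest the present ones, or None.
- robot.sense(): the state.
- robot.grab_frame(name): name is "scene" or "side" or "wrist"; returns a dict with "image" (400x640x3 uint8, red, green, blue), "range_z" (400x640 float32, m along the optical axis (not along the pixel's ray), 0 where there is no reading), "fx", "fy", "cx", "cy" (pixels), "dist_coeffs" ([k1, k2, p1, p2, k3] as OpenCV has them; the pictures are not rectified), "R" (3x3) and "t" (3): a world point X has camera coordinates R X + t. Camera axes: x right, y down, z forward; pixel columns grow to the right and rows downward; lengths in m; the calibration is good to about 2 mm. A picture is of the moment at which its call begins.
A pose or a line that the arm cannot do raises robot.IKError and nothing moves.
- robot.close_job(): hands the job in; it is judged then, once.
The state is a dict: "t": time; "joint_pos": joint angles; "joint_velocities": joint speeds; "effort": joint torques, N m; "tcp_pos": TCP position; "tcp_rot": TCP orientation; "wrist_force": force on the tool from outside, world axes, zero at the start; "torque": the same for the moment, N m; "opening": opening from 0.0 (shut) to 1.0 (fully open); "gripper_force": force on a finger pad.
Only numpy, scipy, OpenCV 4.12 (cv2) and the standard library are available. Lean on these libraries where they do the work, as an engineer would, in place of code of your own. Each camera call takes 0.05 s, during which the arm holds its last target. There are 200 camera calls.

## Working session

There is one attempt and no reset: what is moved stays moved. The work goes in short steps, each a Python script; the robot and the scene stay as the last script left them, time stands still between calls to the robot, and variables do not carry over. Pictures are saved under pics/ and viewed, at most 14 in all, crops included, and the job is handed in when it is done.

```bash
ls; mkdir -p pics; python3 - <<'E'
from plant import robot
import cv2,numpy as np
print(robot.nose_length, robot.sense())
for n in ("scene","side"):
    f=robot.grab_frame(n)
    cv2.imwrite(f"pics/{n}0.png",f["image"][:,:,::-1]); np.savez(f"{n}0.npz",**{k:np.array(v) for k,v in f.items()})
    print(n,f["fx"],f["dist_coeffs"],(-f["R"].T@f["t"]).round(3),(f["range_z"]>0).mean())
E
```

```text
pics
0.011 {'t': 0.0, 'joint_pos': array([-0.02893793,  0.46948203, -0.04860418,  1.53369491,  0.02410166,
        1.14098906, -0.08235354]), 'joint_velocities': array([ 1.46044750e-04, -1.12894768e-03, -2.97009060e-05,  7.50740567e-04,
        3.92642506e-04,  1.17746360e-03, -7.78099733e-05]), 'effort': array([ 1.18357209e-03, -5.10321057e+01, -4.63755790e-02, -2.37716943e+01,
        1.05899444e-02,  7.35067850e-03,  1.56414734e-05]), 'tcp_pos': array([6.74438618e-01, 4.22756654e-05, 2.41233646e-01]), 'tcp_rot': array([-3.13960629e+00,  6.99632036e-05,  1.57082137e+00]), 'wrist_force': array([-0.84283252,  0.21687379, -0.24355818]), 'torque': array([ 0.02662521, -0.03065875, -0.01354013]), 'gripper_force': 0.0, 'opening': 1.0010989695149994}
scene 394.2487768378138 [0.02768196 0.         0.         0.         0.        ] [1.109 0.525 0.898] 0.9960625
side 476.35449592523827 [-0.11514922  0.          0.          0.          0.        ] [-0.415 -0.862  0.788] 0.98920703125
```

View pics/scene0.png

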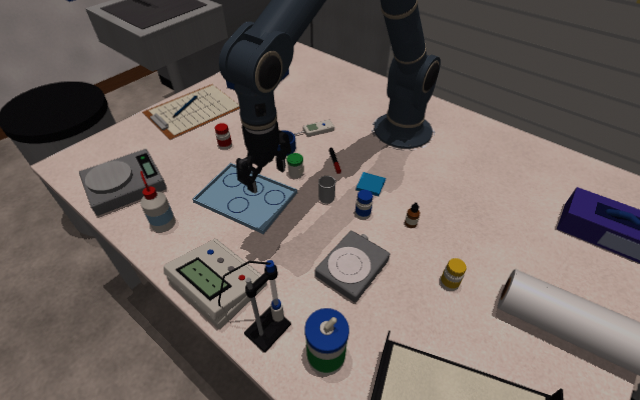

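View pics/side0.png

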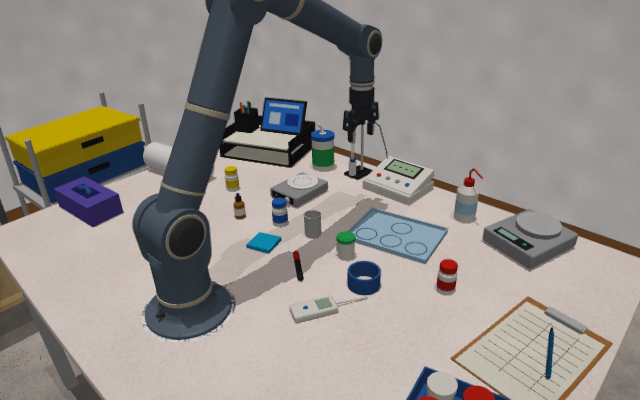

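The scene view shows red at (222,132), the pot at (295,163), tape at (285,140), the beaker at (327,188), blue at (364,204), yellow at (453,273), dropper at (412,215), the tray at (245,195) and the stirrer plate at (349,264). The side view agrees: red (448,275), pot (346,244), beaker (313,223), blue (280,210), yellow (231,178), plate (303,183). An electrode stand is behind the stirrer at (265,310).

```bash
cat > h.py <<'E'
import numpy as np, cv2
def rays(f,px):
    K=np.array([[f["fx"],0,f["cx"]],[0,f["fy"],f["cy"]],[0,0,1]],float)
    n=cv2.undistortPoints(np.asarray(px,float).reshape(-1,1,2),K,np.array(f["dist_coeffs"],float)).reshape(-1,2)
    d=np.c_[n,np.ones(len(n))]@f["R"]           # unit camera-z world rays
    return -f["R"].T@f["t"],d
def onplane(f,px,z):
    o,d=rays(f,px); return o+d*((z-o[2])/d[:,2])[:,None]
def tri(fs,pxs):
    A=np.zeros((3,3));b=np.zeros(3)
    for f,p in zip(fs,pxs):
        o,d=rays(f,[p]);d=d[0]/np.linalg.norm(d[0]);M=np.eye(3)-np.outer(d,d);A+=M;b+=M@o
    x=np.linalg.solve(A,b)
    return x
HUE=dict(red=((170,9),110),yellow=((18,33),110),blue=((105,125),120),green=((45,80),90))
def mask(f,col):
    h=cv2.cvtColor(f["image"],cv2.COLOR_RGB2HSV);(a,b),s=HUE[col]
    H=h[...,0];m=((H>=a)&(H<=b)) if a<b else ((H>=a)|(H<=b))
    return (m&(h[...,1]>s)&(h[...,2]>50)).astype(np.uint8)
def blob(f,col,seed,r=25):
    n,l,s,c=cv2.connectedComponentsWithStats(mask(f,col))
    ks=[k for k in range(1,n) if s[k,4]>15 and np.hypot(*(c[k]-seed))<r]
    k=min(ks,key=lambda k:c[k,1])   # uppermost = cap
    return l==k,c[k]
def cloud(f,m):
    v,u=np.nonzero(m&(f["range_z"]>0));o,d=rays(f,np.c_[u,v]);return o+d*f["range_z"][v,u][:,None]
E
python3 - <<'E'
from h import *
fs=[dict(np.load(n+"0.npz")) for n in("scene","side")]
S=dict(red=((222,130),(448,266)),yellow=((456,266),(231,171)),blue=((364,197),(280,203)),green=((295,159),(346,239)))
for c,s in S.items():
    bs=[blob(f,c,p) for f,p in zip(fs,s)]
    x=tri(fs,[b[1] for b in bs]); P=[cloud(f,b[0]) for f,b in zip(fs,bs)]
    print(c,[b[1].round() for b in bs],x.round(4),"top z",[np.percentile(p[:,2],95).round(3) for p in P],"mid xy",[((np.percentile(p,98,0)+np.percentile(p,2,0))/2)[:2].round(3) for p in P])
# beaker, dropper,tape rough
for n,p,z in (("beaker",((327,181),(313,215)),.072),("dropper",((414,206),(238,199)),.08),("tape",((285,136),(364,270)),.048)):
    print(n,tri(fs,p).round(3),[onplane(f,[q],z)[0,:2].round(3) for f,q in zip(fs,p)])
print("plate",tri(fs,((349,264),(303,182))).round(4))
for f in fs:
    h=cv2.cvtColor(f["image"],cv2.COLOR_RGB2HSV)
    m=((h[...,0]>95)&(h[...,0]<112)&(h[...,1]>50)&(h[...,2]>70)).astype(np.uint8)
    cs=sorted(cv2.findContours(m,0,1)[0],key=cv2.contourArea)[-3:]
    for c in cs:
        w=onplane(f,c.reshape(-1,2),.016)[:,:2].astype(np.float32); print(cv2.contourArea(c),cv2.minAreaRect(w))
E
```

```text
red [array([221., 128.]), array([448., 266.])] [ 0.4829 -0.4366  0.0733] top z [np.float64(0.084), np.float64(0.085)] mid xy [array([ 0.469, -0.464]), array([ 0.479, -0.438])]
yellow [array([456., 267.]), array([230., 170.])] [0.4804 0.436  0.0747] top z [np.float64(0.085), np.float64(0.086)] mid xy [array([0.481, 0.436]), array([0.477, 0.432])]
blue [array([365., 195.]), array([279., 202.])] [0.4275 0.1244 0.0773] top z [np.float64(0.084), np.float64(0.084)] mid xy [array([0.399, 0.125]), array([0.464, 0.166])]
green [array([295., 158.]), array([346., 237.])] [ 0.4278 -0.1479  0.0644] top z [np.float64(0.071), np.float64(0.071)] mid xy [array([ 0.43 , -0.146]), array([ 0.429, -0.149])]
beaker [ 0.448 -0.     0.07 ] [array([0.448, 0.002]), array([ 0.448, -0.004])]
dropper [0.367 0.252 0.069] [array([0.376, 0.256]), array([0.356, 0.235])]
tape [ 0.355 -0.265  0.051] [array([ 0.35 , -0.265]), array([ 0.361, -0.266])]
plate [0.625  0.2175 0.042 ]
485.5 ((0.3383046090602875, 0.0829162523150444), (0.11851222813129425, 0.07780446112155914), 17.263120651245117)
1361.0 ((0.7848764657974243, 0.27703535556793213), (0.09921427071094513, 0.09823939204216003), 39.91060256958008)
2989.0 ((0.612014651298523, -0.19191177189350128), (0.18632405996322632, 0.25731390714645386), 10.860054016113281)
1523.0 ((0.6197818517684937, 0.9506089091300964), (0.9491877555847168, 0.11605102568864822), 51.85574722290039)
2421.0 ((2.883230447769165, 3.794528007507324), (6.288650035858154, 0.30118870735168457), 53.128379821777344)
3040.5 ((0.5996872782707214, -0.19800563156604767), (0.2028544843196869, 0.2633495032787323), 10.867225646972656)
```

Things are located to about a centimetre; the tray is turned by about 10.9°, and the stirrer is on the left. Next I'll look from above with the wrist camera at two places.

```bash
python3 - <<'E'
from plant import robot
import cv2,numpy as np
for i,p in enumerate(([.53,-.17,.42],[.53,.17,.42])):
    robot.goto(p,[np.pi,0,np.pi/2]); robot.sleep(.3)
    f=robot.grab_frame("wrist")
    cv2.imwrite(f"pics/w{i}.png",f["image"][:,:,::-1]); np.savez(f"w{i}.npz",**{k:np.array(v) for k,v in f.items()})
    print(f["fx"],(-f["R"].T@f["t"]).round(3),f["R"][2].round(2),robot.sense()["t"])
a=[cv2.imread(f"pics/w{i}.png") for i in(0,1)]
E
```

```text
281.07682335965285 [ 0.531 -0.087  0.551] [-0.   -0.32 -0.95] 1.55
281.07682335965285 [0.531 0.251 0.552] [ 0.   -0.32 -0.95] 3.1833
```

View pics/w0.png

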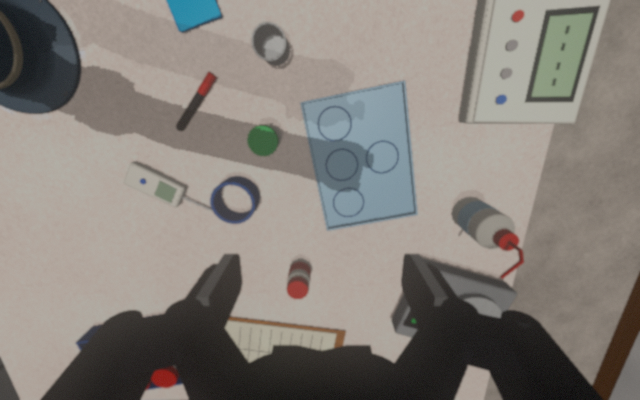

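View pics/w1.png

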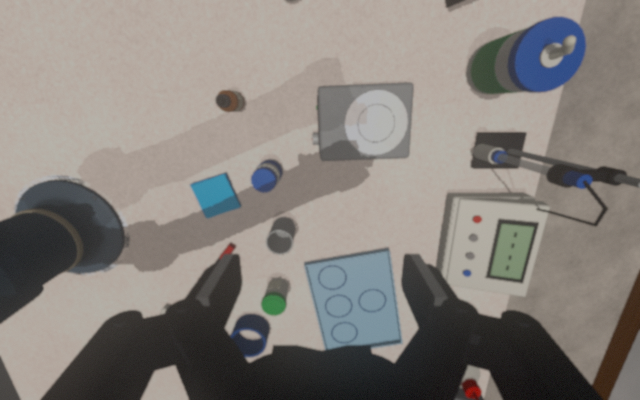

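w0 shows rings at (334,123), (342,164), (348,202) and (382,156), the pot lid at (264,140), red at (298,288) and the beaker at (272,46). w1 shows the plate at (376,122), blue at (265,179), the beaker at (281,235), the pot at (273,302) and rings at (332,277), (338,306), (344,332) and (372,300). Now refining these.

```bash
python3 - <<'E'
from h import *
F={n:dict(np.load(n+".npz")) for n in("scene0","side0","w0","w1")}
def ring(f,seed,lo,hi,r=6):
    g=cv2.cvtColor(f["image"],cv2.COLOR_RGB2GRAY);g=cv2.resize(g,None,fx=4,fy=4,interpolation=cv2.INTER_CUBIC)
    best=[]
    for C in(1,2,3,4):
        m=cv2.adaptiveThreshold(g,255,cv2.ADAPTIVE_THRESH_MEAN_C,1,61,C)
        for c in cv2.findContours(m,cv2.RETR_LIST,cv2.CHAIN_APPROX_NONE)[0]:
            if len(c)<40: continue
            e=cv2.fitEllipse(c);p=(np.array(e[0])-1.5)/4;a=np.array(e[1])/4
            if np.hypot(*(p-seed))<r and lo<a.min() and a.max()<hi and cv2.contourArea(c)>.9*np.pi/4*a[0]*a[1]*16: best.append(p)
    return (np.median(best,0),len(best)) if best else (np.array(seed,float),0)
R={"w0":((334,123),(342,164),(348,202),(382,156)),"w1":((332,277),(338,306),(344,332),(372,300))}
loc=np.array([[-40,80],[-40,0],[-40,-80],[40,0]])/1e3
px={n:[ring(F[n],s,18,42) for s in R[n]] for n in R}
def fit(W):
    a=loc-loc.mean(0);b=W-W.mean(0);th=np.arctan2((a[:,0]*b[:,1]-a[:,1]*b[:,0]).sum(),(a*b).sum())
    Rm=np.array([[np.cos(th),-np.sin(th)],[np.sin(th),np.cos(th)]]);t=W.mean(0)-Rm@loc.mean(0)
    return t.round(4),np.degrees(th).round(2),"res",np.abs(W-loc@Rm.T-t).max().round(4)
for n in R:
    print(n,[p[1] for p in px[n]],fit(onplane(F[n],[p[0] for p in px[n]],.004)[:,:2]))
T=np.array([tri([F["w0"],F["w1"]],[a[0],b[0]]) for a,b in zip(px["w0"],px["w1"])]);print("tri",fit(T[:,:2]),T[:,2].round(4))
pl=ring(F["w1"],(376,122),40,80);ps=ring(F["scene0"],(349,264),25,60);pd=ring(F["side0"],(303,182),12,60)
print("plate",pl,ps,pd,onplane(F["w1"],[pl[0]],.045).round(4),onplane(F["scene0"],[ps[0]],.045).round(4),tri([F["w1"],F["scene0"]],[pl[0],ps[0]]).round(4))
for n,c,s,z in(("w0","red",(298,289),.078),("w0","green",(264,140),.068),("w1","blue",(265,180),.082),("w1","green",(273,302),.066)):
    m=mask(F[n],c)
    k,l,st,ce=cv2.connectedComponentsWithStats(m);i=min(range(1,k),key=lambda i:np.hypot(*(ce[i]-s))+(st[i,4]<60)*99)
    print(n,c,ce[i].round(1),st[i,4],onplane(F[n],[ce[i]],z)[0].round(4))
P=cloud(F["w1"],(np.hypot(*(np.indices((400,640))[::-1]-np.array([281,235])[:,None,None]))<25));t=P[P[:,2]>.06]
print("beaker rim",len(t),np.percentile(t[:,2],95).round(4),((t.min(0)+t.max(0))/2).round(4),np.ptp(t,0).round(3))
P=cloud(F["w0"],(np.hypot(*(np.indices((400,640))[::-1]-np.array([272,46])[:,None,None]))<25));t=P[P[:,2]>.06]
print("beaker rim",len(t),np.percentile(t[:,2],95).round(4),((t.min(0)+t.max(0))/2).round(4),np.ptp(t,0).round(3))
for n in("w0","w1"):
    f=F[n];h=cv2.cvtColor(f["image"],cv2.COLOR_RGB2HSV)
E
```

```text
w0 [4, 4, 4, 4] (array([ 0.61  , -0.1928]), np.float64(11.29), 'res', np.float64(0.0014))
w1 [8, 8, 0, 8] (array([ 0.6096, -0.1928]), np.float64(11.19), 'res', np.float64(0.0006))
tri (array([ 0.6097, -0.1928]), np.float64(11.42), 'res', np.float64(0.0006)) [0.0035 0.0043 0.0029 0.0055]
plate (array([375.95388794, 121.70133591]), 4) (array([349.02246094, 264.43792725]), 4) (array([303., 182.]), 0) [[0.6263 0.2211 0.045 ]] [[0.6266 0.2205 0.045 ]] [0.6264 0.2208 0.0449]
w0 red [297.1 288.6] 294 [ 0.4828 -0.4361  0.078 ]
w0 green [260.6 145.1] 150 [ 0.4271 -0.1543  0.068 ]
w1 blue [262.3 177.7] 284 [0.4293 0.1305 0.082 ]
w1 green [273.2 304.1] 356 [ 0.4301 -0.1452  0.066 ]
beaker rim 247 0.0733 [0.451  0.0018 0.0672] [0.052 0.052 0.014]
beaker rim 345 0.0742 [0.4508 0.0012 0.0677] [0.051 0.051 0.015]
```

```bash
cat > pp.py <<'E'
from h import *
from plant import robot
TH=np.radians(11.3);T0=np.array([.6098,-.1928]);PLATE=np.array([.6265,.2208])
Rt=np.array([[np.cos(TH),-np.sin(TH)],[np.sin(TH),np.cos(TH)]])
ringp=lambda x,y:T0+Rt@[x,y]
def ori(y): return [np.pi,0,y]
def pick(xy,zt,yaw,strength=40,hover=.22):
    robot.grip(1.0,strength)
    robot.goto([*xy,hover],ori(yaw)); robot.move_straight([*xy,zt],vel=.15)
    robot.grip(0.0,strength); s=robot.sense()
    robot.move_straight([*xy,hover],vel=.2)
    print("held",robot.sense()["opening"].round(3),robot.sense()["gripper_force"],"t",robot.sense()["t"])
def place(xy,zt,yaw,rel=.75,hover=.22):
    robot.goto([*xy,hover],ori(yaw)); robot.move_straight([*xy,zt+.012],vel=.15)
    robot.sleep(.2); c=robot.move_straight([*xy,zt-.002],vel=.03,contact_N=5)
    print("contact",c,"dz",(robot.sense()["tcp_pos"][2]-zt).round(4),"force",robot.sense()["wrist_force"].round(1))
    robot.grip(rel); robot.move_straight([*xy,hover],vel=.2); print("t",robot.sense()["t"])
E
python3 - <<'E'
from pp import *
F={n:dict(np.load(n+".npz")) for n in("scene0","side0","w0","w1")}
O=dict(red=(.481,-.437,.082),yellow=(.48,.436,.082),blue=(.4275,.126,.082),green=(.43,-.147,.068))
for k,(x,y,h) in O.items():
    for n,f in F.items():
        P=cloud(f,np.ones((400,640),bool));Q=P[(np.hypot(P[:,0]-x,P[:,1]-y)<.034)&(P[:,2]>h-.006)&(P[:,2]<h+.02)]
        if len(Q)>20: print(k,n,len(Q),np.median(Q[:,2]).round(4),((Q.min(0)+Q.max(0))/2)[:2].round(4),np.ptp(Q,0)[:2].round(3))
for p in [(x,y) for x,y,_ in O.values()]+[(.451,.0015)]:
    for z in(.03,.22): print(p,z,robot.inverse_kinematics([*p,z],ori(np.pi/2+np.arctan2(p[1],p[0]))) is not None,end=" ")
for p in [ringp(-.04,.08),ringp(-.04,-.08),ringp(-.04,0),PLATE]: print(p.round(3),[robot.inverse_kinematics([*p,z],ori(np.pi/2+TH)) is not None for z in(.03,.22)])
print([robot.inverse_kinematics([*ringp(.04,0),z],ori(y)) is not None for z in(.03,.22) for y in (TH,TH+np.pi)])
E
```

```text
red scene0 93 0.0807 [ 0.4836 -0.4334] [0.041 0.044]
red side0 171 0.0827 [ 0.4805 -0.4362] [0.045 0.041]
red w0 344 0.0818 [ 0.4839 -0.435 ] [0.042 0.043]
yellow scene0 231 0.0824 [0.481  0.4354] [0.043 0.042]
yellow side0 69 0.0833 [0.4768 0.4338] [0.046 0.044]
blue scene0 151 0.0818 [0.4324 0.1263] [0.042 0.042]
blue side0 102 0.082 [0.4279 0.124 ] [0.047 0.048]
blue w1 489 0.082 [0.4304 0.126 ] [0.044 0.044]
green scene0 157 0.0683 [ 0.4319 -0.1461] [0.051 0.053]
green side0 190 0.0685 [ 0.4283 -0.1471] [0.054 0.056]
green w0 757 0.0687 [ 0.4305 -0.147 ] [0.053 0.052]
green w1 446 0.0681 [ 0.4304 -0.1458] [0.053 0.055]
(0.481, -0.437) 0.03 True (0.481, -0.437) 0.22 True (0.48, 0.436) 0.03 True (0.48, 0.436) 0.22 True (0.4275, 0.126) 0.03 True (0.4275, 0.126) 0.22 True (0.43, -0.147) 0.03 True (0.43, -0.147) 0.22 True (0.451, 0.0015) 0.03 True (0.451, 0.0015) 0.22 True [ 0.555 -0.122] [True, True]
[ 0.586 -0.279] [True, True]
[ 0.571 -0.201] [True, True]
[0.626 0.221] [True, True]
[True, True, True, True]
```

Consistent to about 2 mm. Starting with the pot.

```bash
python3 - <<'E'
from pp import *
p=np.array([.4305,-.1466]); pick(p,.027,np.pi/2+np.arctan2(p[1],p[0]))
f=robot.grab_frame("side");cv2.imwrite("pics/p1.png",f["image"][50:350,150:550,::-1])
place(PLATE,.027+.045,np.pi/2+.33)
E
```

```text
Traceback (most recent call last):
  File "pp.py", line 12, in pick
    print("held",robot.sense()["opening"].round(3),robot.sense()["gripper_force"],"t",robot.sense()["t"])
                 ^^^^^^^^^^^^^^^^^^^^^^^^^^^^^^
AttributeError: 'float' object has no attribute 'round'
```

```bash
sed -i 's/robot.sense()\["opening"\].round(3)/round(robot.sense()["opening"],3)/' pp.py; python3 - <<'E'
from pp import *
s=robot.sense();print(s["opening"],s["gripper_force"],s["tcp_pos"],s["t"])
f=robot.grab_frame("side");cv2.imwrite("pics/p1.png",f["image"][50:350,150:550,::-1])
place(PLATE,.027+.045,np.pi/2+.33)
f=robot.grab_frame("side");cv2.imwrite("pics/p2.png",f["image"][50:350,150:550,::-1])
a=np.vstack([cv2.imread(f"pics/p{i}.png") for i in (1,2)]);cv2.imwrite("pics/p12.png",a)
E
```

```text
0.5771773173686968 63.67602078476921 [ 0.42963512 -0.14635524  0.21888305] 7.8333
contact True dz -0.0001 force [-2.1  0.5  1.8]
t 12.2917
```

View pics/p12.png

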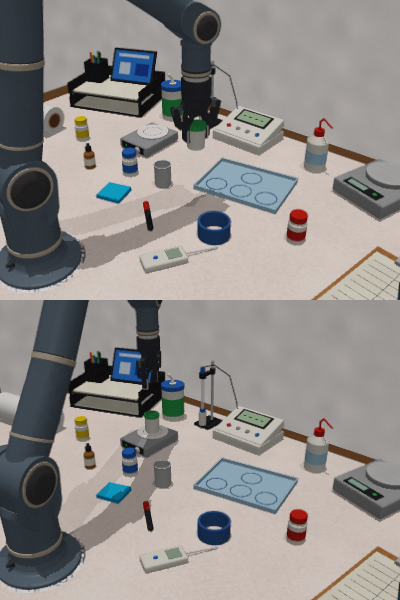

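The top half shows the pot held upright at (197,135). The bottom half shows it standing on the plate at (151,425), released. Next are red and blue.

```bash
python3 - <<'E'
from pp import *
az=lambda p:np.pi/2+np.arctan2(p[1],p[0])
for p,y in(((.4828,-.4353),.08),((.4304,.1258),-.08)):
    pick(p,.035,az(p)); place(ringp(-.04,y),.039,np.pi/2+TH)
robot.goto([.5,.0,.38],ori(np.pi/2)); robot.sleep(.2)
f=robot.grab_frame("scene");cv2.imwrite("pics/p3.png",f["image"][:,:,::-1])
E
```

```text
held 0.55 41.250614267773926 t 17.9833
contact True dz 0.0008 force [-0.7 -0.4  5.5]
t 22.4583
held 0.548 41.13911584485322 t 26.7833
contact True dz 0.0008 force [ 0.4 -0.1  4.6]
t 31.6417
```

View pics/p3.png

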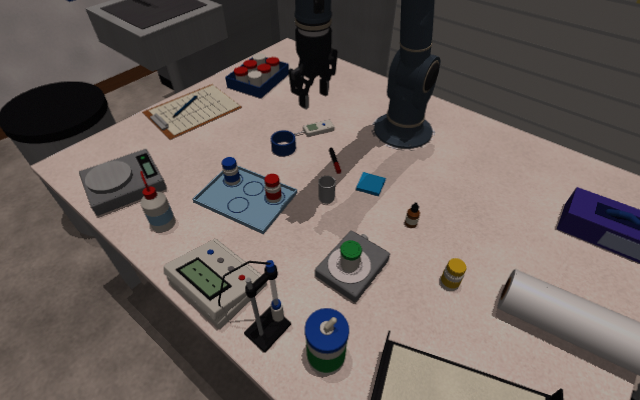

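Red stands in its ring at (273,188), on the stirrer's side, and blue at (231,172). The pot is on the plate at (350,257). Yellow and the beaker come next, then a check from above.

```bash
python3 - <<'E'
from pp import *
az=lambda p:np.pi/2+np.arctan2(p[1],p[0])
p=(.480,.4350); pick(p,.035,az(p)); place(ringp(-.04,0),.039,np.pi/2+TH)
p=(.451,.0015); pick(p,.031,0); place(ringp(.04,0),.035,TH)
F=[robot.grab_frame("scene")]
robot.goto([.5,-.13,.42],ori(np.pi/2)); robot.sleep(.3);F+=[robot.grab_frame("wrist"),robot.grab_frame("scene")]
robot.goto([.53,.17,.42],ori(np.pi/2)); robot.sleep(.3);F+=[robot.grab_frame("wrist"),robot.grab_frame("scene"),robot.grab_frame("side")]
cv2.imwrite("pics/p4.png",F[4]["image"][:,:,::-1]);cv2.imwrite("pics/p5.png",F[1]["image"][:,:,::-1])
G=dict(red=(-.04,.08,.086),yellow=(-.04,0,.086),blue=(-.04,-.08,.086),beaker=(.04,0,.076))
for i in(1,3,4,5):
    P=cloud(F[i],np.ones((400,640),bool))
    for k,(x,y,h) in list(G.items())+[("pot",(0,0,.113))]:
        L=(P[:,:2]-(PLATE if k=="pot" else T0))@(np.eye(2) if k=="pot" else Rt)
        if k=="pot": x,y,h=0,0,.113
        else: pass
        m=(np.hypot(L[:,0]-x,L[:,1]-y)<.037)&(np.abs(P[:,2]-h)<.007)
        if m.sum()>40: q=L[m]; print(i,k,m.sum(),"dev",((q.min(0)+q.max(0))/2-[x,y]).round(4),"z",np.median(P[m,2]).round(4),np.ptp(q,0).round(3))
print(robot.sense()["t"])
E
```

```text
held 0.55 41.161146853119135 t 38.1
contact True dz 0.0008 force [-1.2 -0.3  4.9]
t 43.6417
held 0.593 41.669457480311394 t 48.7167
contact True dz 0.0008 force [0.2 0.6 4.7]
t 53.05
1 red 542 dev [ 0.001  -0.0008] z 0.0863 [0.044 0.043]
1 yellow 474 dev [0.0009 0.0009] z 0.0863 [0.044 0.044]
1 blue 422 dev [0.001  0.0013] z 0.0861 [0.043 0.043]
1 beaker 207 dev [-0.0014  0.0004] z 0.0762 [0.051 0.051]
3 red 339 dev [ 0.0015 -0.0001] z 0.0857 [0.044 0.041]
3 yellow 328 dev [0.0011 0.0015] z 0.0859 [0.044 0.044]
3 beaker 197 dev [-0.0013  0.    ] z 0.075 [0.051 0.056]
3 pot 961 dev [-0.0006 -0.0005] z 0.1139 [0.052 0.051]
4 red 138 dev [ 0.0015 -0.0008] z 0.0856 [0.043 0.041]
4 yellow 128 dev [0.0009 0.002 ] z 0.0855 [0.046 0.041]
4 blue 123 dev [0.0015 0.0021] z 0.0856 [0.042 0.045]
4 beaker 92 dev [-0.0007 -0.0001] z 0.0743 [0.053 0.052]
4 pot 325 dev [ 0.0008 -0.0008] z 0.1133 [0.05  0.052]
5 red 115 dev [-0.0005 -0.0026] z 0.0859 [0.05  0.045]
5 yellow 120 dev [-0.0033  0.0003] z 0.0857 [0.047 0.044]
5 blue 123 dev [-0.0035 -0.0001] z 0.0855 [0.047 0.041]
5 beaker 93 dev [-0.0036 -0.0006] z 0.074 [0.061 0.052]
5 pot 104 dev [-0.003  -0.0034] z 0.1141 [0.057 0.053]
56.225
```

View pics/p4.png

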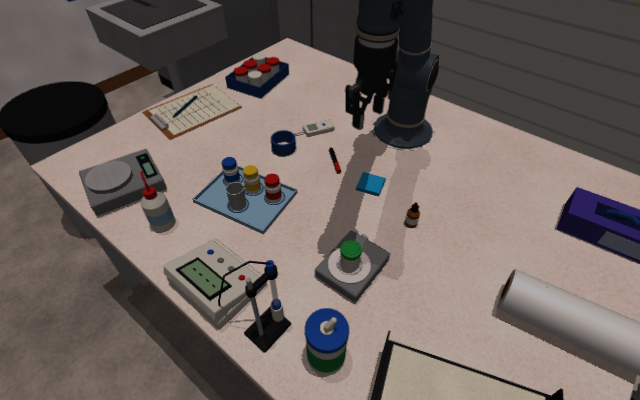

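View pics/p5.png

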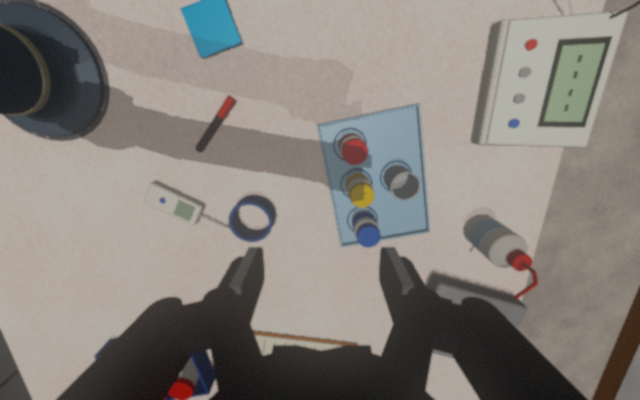

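Scene view: blue (231,170), yellow (252,180) and red (272,187) stand in the row, with the beaker behind yellow at (236,196) and the pot mid-plate at (350,255). The wrist view agrees, with red (354,151), yellow (361,193), blue (368,234) and the beaker (402,181) all in their rings. Everything is within about 4 mm, and the tape and dropper have not moved.

```bash
python3 -c "
from plant import robot
print(robot.close_job())"
```

```text
the job is handed in; nothing more can be done
None
```

I handed the job in at about 56 s of the 134 s allowed: all three buffers, the beaker and the pot stand upright within about 5 mm of their places, the dropper bottle and tape roll look unmoved in the last pictures, and no verdict was returned.

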